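# Turn the test module against the corner post and plug it in

### The arm

A 7-joint arm with a two-finger parallel gripper is mounted at the origin on a cart in front of the work surface, level with it; the furniture and walls round the work are solid. World frame = base frame: x ahead of the robot, y to its left, z up, the work surface at z = 0. Lengths are in m, angles in rad, forces in N, time in s.
With the tool pointing down it reaches from about 0.4 to 0.85 m from the base axis. Payload 10.4 kg.
Tool frame: the origin (TCP) lies on the centre line of the jaws, within the pads' length; the fingertips stand 11 mm ahead of it and the grasp point (between the pads) lies 8 mm behind it (manip.finger_overhang is the distance from the TCP to the fingertips, in m); z points along the fingers, y is the line along which they close (so a half turn about z gives the same grasp; the last joint's range is limited). The gripper opens to 85 mm and grips with 20 to 120 N. Pads are 22 mm wide; open, the fingers measure 114 mm over their backs; the gripper's body (76 mm by 85 mm) begins 54 mm behind the grasp point. The pads swing forward as they close: fully open they stand 13 mm farther back than shut.
Start: joints at [1.189, 0.332, -0.065, 1.46, 0.022, 1.35, -0.088], TCP at [0.219, -0.585, 0.242] pointing down, gripper open.
Joint ranges: [-2.6, 2.6], [-0.5, 2.12], [-1.47, 1.34], [0.16, 2.42], [-1.27, 4.41], [0.06, 2.06], [-2.6, 2.6]. Speed limits (rad/s): [2.22, 2.22, 2.79, 2.79, 3.14, 3.14, 3.14].

### API

Orientations are given as a unit quaternion [x, y, z, w].
In Python, from workcell import manip, imaging, workorder gives the robot as it stands.
- The arm moves only by the tool jog_arm, never from a script. Its argument "deltas" is a list of rows, each an object with "gripper": the opening, from 0 (shut) to 1 (fully open); "offset": the shift along the tool's x, y, z in m, a list of three; "rotation": the turn, a rotation vector about the tool's x, y, z in degrees, a list of three. In form: [{"gripper": gripper, "offset": [tx, ty, tz], "rotation": [ax, ay, az]}, ...]. A call has 1 to 20 rows; each row shifts and turns the commanded pose from where the row before left it, along the tool's axes as they then stand; what a row does not reach is not made up. A row lasts 1/10 s, in which the tool goes at most 50 mm and 8.59 degrees, less where a joint would pass 70% of its speed; a pose out of reach is approached as far as the arm can. A call with a gripper value outside its range is refused whole. The fingers move at their own pace and stop on an object; "newtons" is the grip in N (left out, the last holds). Time passes only in rows, so rows that do not move let the fingers close. It gives the time, the measured TCP pose, the force, the opening and the grip force at its end, in the units of the state.
- manip.get_obs(): the state, without advancing time (a new reading comes with each control period).
- imaging.camera(name): name is "scene" or "top" or "wrist"; returns the picture (384x512x3 uint8, blue, green, red); there is no depth.
- imaging.camera_model(name): a dict with "camera_matrix" (3x3 intrinsics, pixels), "k1" (the pictures are not rectified: a ray, as slopes to the right and down, at radius r is drawn at 1 + k1 r^2 times it, then the intrinsics apply), "world_to_cam" (4x4, takes a point from world to camera coordinates); the wrist camera has in their place "hand_eye" (4x4, takes a point from camera to tool coordinates, whose origin is the TCP and whose axes are the flange's). Camera axes: x right, y up, looking along -z (the intrinsics and any distortion apply to the point x, -y, -z); pixel columns grow to the right and rows downward; lengths in m; the calibration is good to about 2 mm. A picture is of the moment at which its call begins: read the wrist's pose just before it. camera_model takes no time and is no camera call.
- workorder.hand_in(): hands the job in; it is judged then, once.
The state is a dict: "clock": time; "joint_pos": joint angles; "joint_velocities": joint speeds; "tau": joint torques, N m; "position": TCP position; "ee_rot": TCP orientation; "ft_force": force on the tool from outside, world axes, zero at the start; "torque": the same for the moment, N m; "grip_width": opening from 0.0 (shut) to 1.0 (fully open); "grasp_force": force on a finger pad.
Only numpy, scipy, OpenCV 4.12 (cv2) and the standard library are available. Lean on these libraries where they do the work, as an engineer would, in place of code of your own. Each camera call takes 0.05 s, during which the arm holds its last target. There are 200 camera calls.

### The job

The square test module lies on its fixture with the brass connector tongue to the side. Turn it a quarter turn by pushing it against the steel corner post, so that the tongue points at the black test socket and its side lies along the blue rail, then slide it along the rail until the tongue is fully home in the socket, front face against the socket. Work gently, never pressing on the module with more than 25 N; keep it flat on the plate and leave the other things on the bench where they are.

Things in the scene. Friction and masses are not known exactly. Their poses are not given: they have to be found in the camera images.
- fixture: Fixture screwed to the bench: aluminium plate 286x146 mm, 6 mm thick (its top is z=0.006), carrying post, rail and socket. Place and yaw vary. Origin: on the bench surface under the near end of the rail's guiding face; x points along the rail to the socket (away from the robot), y to the left. The plate spans x -0.143 to 0.143, y -0.122 (beyond x=0.060 only -0.098) to 0.024.
- post: Fixed round steel corner post, 16 mm in diameter, 36 mm high over the plate. Its axis stands at fixture (0, 0.008), so its right side is in line with the rail's face and its near side is at fixture x=-0.008. Origin: on its axis, at its foot on the plate.
- rail_mid (a point): Middle of the blue rail's guiding face, at fixture (0.050, 0), 16 mm above the bench; axes as the fixture's. The face is the fixture plane y=0 from x=0 to 0.100 and looks to -y; the rail is 12 mm thick and 20 mm high over the plate.
- socket_mouth (a point): Centre of the black socket's front face, at fixture (0.100, -0.044), 17 mm above the bench; axes as the fixture's. The socket is 38 mm deep, 86 mm wide, 26 mm high over the plate, with a yellow patch on top. The module is home when its tongue-side face bears on this front face.
- slot (a point): Middle of the socket's slot, at fixture (0.113, -0.044), 17 mm above the bench. The slot is 40 mm wide (52 mm at the flared mouth) and 26 mm deep. Two sprung copper jaws grip the tongue by its edges, and its tip pushes back a stiff white shutter over the last 10 mm: this takes about 9 to 18 N in all (more if the finger also bears down). No click, no spring-back.
- module: Square test module, grey, 88x88 mm, 30 mm high, green board on top, 0.25 to 0.5 kg; too wide to grasp, it slides on the plate. Origin: centre of its underside. A yellow bar on top and the tongue mark its -y face. At the start its x axis is along fixture x (within 0.13 rad), tongue to the right, and it lies on the near side of the post, 5 to 40 mm short of it.
- near_face (a point): Middle of the module's -x face, 15 mm above its underside; axes as the module's. At the start this face is towards the robot, and the left 10 to 28 mm of the +x face beyond are in line with the post. Pushed forwards here, right of the middle, the module turns counter-clockwise (from above) round the post; after a quarter turn its +x face lies on the rail and the tongue points at the socket.
- tongue_root (a point): Middle of the module's -y face, module (0, -0.044, 0.011), where the brass connector tongue starts; axes as the module's. The tongue runs 20 mm out along -y, is 36 mm wide (its last 9 mm taper to 32 mm) and 8 mm thick (7 to 15 mm above the module's underside). Home, this point lies at socket_mouth.
- eraser_b: Bystander, to be left alone: white eraser in a blue card sleeve, 19x42x12 mm; origin at the centre of its underside.
- wick: Bystander, to be left alone: small blue and yellow reel of copper braid, 33x53x10 mm; origin at the centre of its underside.
- syringe: Bystander, to be left alone: flux syringe lying down, 20x114x15 mm; origin at the centre of its underside.
- battery: Bystander, to be left alone: flat black battery, 38x105x6 mm; origin at the centre of its underside.
- case_b: Bystander, to be left alone: clear chip case, 28x42x19 mm; origin at the centre of its underside.
- tray_b: Bystander, to be left alone: gold-rimmed orange parts tray, 66x88x13 mm; origin at the centre of its underside.

How it is judged:
By the outcome, as a careful person would: the job done as asked, in the order asked, and still so for the second after the job is handed in, with the robot touching nothing.
It also fails if it takes over 67 s, if anything falls off the work surface, if the arm or the gripper's body presses on something with over 40 N, if the wrist force passes 120 N, or if a joint passes its speed limit or range.

## Working session

There is one attempt and no reset: what is moved stays moved. The work goes in short steps, Python scripts to look and compute and a tool call to move; the robot and the scene stay as the last step left them, time stands still between calls to the robot, and variables do not carry over. Pictures are saved under pics/ and viewed, at most 10 in all, crops included, and the job is handed in when it is done.

Besides the shell and the picture viewer there is one more tool, called after "Request:" in YAML: its name, and indented under it one key for each argument. jog_arm: Moves the arm, as the interface text tells. Its arguments: {"type":"object","properties":{"deltas":{"type":"array","items":{"type":"object","properties":{"gripper":{"type":"number"},"offset":{"type":"array","items":{"type":"number"}},"rotation":{"type":"array","items":{"type":"number"}}}}},"newtons":{"type":"number"}},"required":["deltas"]}

```bash
mkdir -p pics; ls; python3 - <<'E'
from workcell import manip, imaging
import cv2
o=manip.get_obs();print(o)
for n in("scene","top"):
    cv2.imwrite(f"pics/{n}0.png",imaging.camera(n)); print(n,imaging.camera_model(n))
print(imaging.camera_model("wrist"),manip.finger_overhang)
a=cv2.imread("pics/scene0.png");b=cv2.imread("pics/top0.png")
cv2.imwrite("pics/t0.png",cv2.resize(b,(800,600),interpolation=cv2.INTER_CUBIC))
E
```

```text
pics
{'clock': 0.0, 'joint_pos': array([ 1.18941546,  0.33290347, -0.06468962,  1.46097838,  0.02160321,
        1.34989353, -0.08852169]), 'joint_velocities': array([ 0.00032092,  0.00053376, -0.00149788, -0.00060422, -0.00098998,
       -0.00035747,  0.00070217]), 'tau': array([ 3.00017182e-04, -6.25442791e+01,  4.91532823e-02, -3.91599905e+01,
        1.60541298e-02,  9.90173430e-03, -4.90064360e-05]), 'position': array([ 0.21931457, -0.58485716,  0.24147847]), 'ee_rot': array([ 9.83953173e-01,  1.78425334e-01, -1.69920682e-04, -7.23899135e-04]), 'ft_force': array([0.16994485, 0.16905047, 0.02213915]), 'torque': array([-0.02085108,  0.01070091,  0.00824774]), 'grasp_force': 0.0, 'grip_width': 1.0021329028892199}
scene {'camera_matrix': array([[407.13783007,   0.        , 252.74199517],
       [  0.        , 407.13783007, 191.57453903],
       [  0.        ,   0.        ,   1.        ]]), 'k1': -0.08501229979748995, 'world_to_cam': array([[-0.63803713, -0.76989699, -0.01293237,  0.18275429],
       [ 0.35540224, -0.30934876,  0.88203888, -0.27730406],
       [-0.68307969,  0.558177
[... 422 characters left out ...]
, -0.46531844],
       [-0.08642939, -0.0104557 ,  0.99620311, -1.22144598],
       [ 0.        ,  0.        ,  0.        ,  1.        ]])}
{'camera_matrix': array([[266.86739944,   0.        , 252.86113457],
       [  0.        , 266.86739944, 188.66456469],
       [  0.        ,   0.        ,   1.        ]]), 'k1': -0.06346331205673728, 'hand_eye': array([[-8.20668861e-04,  9.53267061e-01,  3.02127850e-01,
         7.71940192e-02],
       [ 9.99999651e-01,  8.29707624e-04,  9.84206758e-05,
         3.88218546e-04],
       [-1.56856592e-04,  3.02127825e-01, -9.53267409e-01,
        -1.32279703e-01],
       [ 0.00000000e+00,  0.00000000e+00,  0.00000000e+00,
         1.00000000e+00]])} 0.011
```

View pics/t0.png

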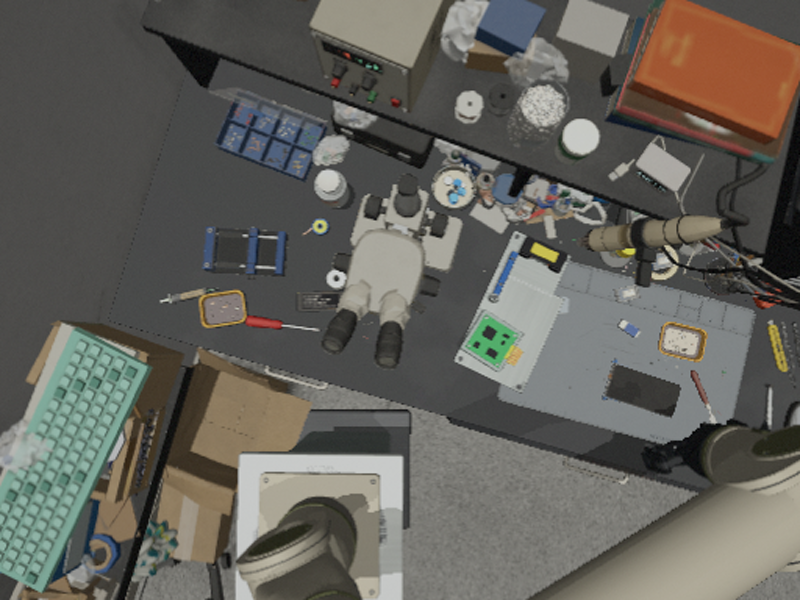

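View pics/scene0.png

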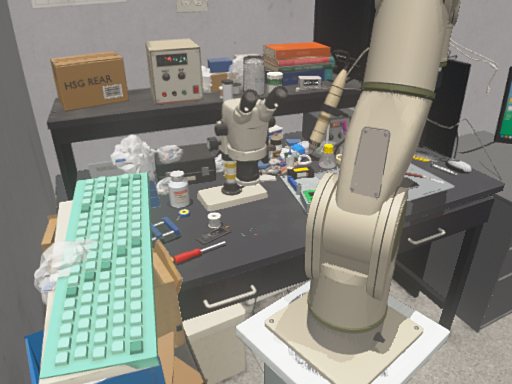

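The top view shows the fixture at about (515,310) in the 800x600 picture. The module is near (492,340), with its tongue to the right, and the socket is at (543,252). The scene view is blocked by the arm, so I'll enlarge the top view.

```bash
cat > h.py <<'E'
import numpy as np, cv2
from workcell import manip, imaging
from scipy.spatial.transform import Rotation as R
def cam(n,obs=None):
    m=imaging.camera_model(n)
    if n!="wrist": W=np.array(m["world_to_cam"])
    else:
        T=np.eye(4);T[:3,:3]=R.from_quat(obs["ee_rot"]).as_matrix();T[:3,3]=obs["position"]
        W=np.linalg.inv(T@np.array(m["hand_eye"]))
    return np.array(m["camera_matrix"]),m["k1"],W
def world(c,px,z):
    K,k1,W=c; out=[]
    z=np.broadcast_to(z,len(px))
    for (u,v),zz in zip(px,z):
        d=np.array([(u-K[0,2])/K[0,0],(v-K[1,2])/K[1,1]]);s=d.copy()
        for _ in range(20): s=d/(1+k1*(s@s))
        r=W[:3,:3].T@np.array([s[0],-s[1],-1]);o=-W[:3,:3].T@W[:3,3]
        out.append(o+r*(zz-o[2])/r[2])
    return np.array(out)
def pix(c,P):
    K,k1,W=c; p=np.atleast_2d(P)@W[:3,:3].T+W[:3,3]
    s=np.c_[p[:,0]/-p[:,2],p[:,1]/p[:,2]]; s=s*(1+k1*(s**2).sum(1,keepdims=True))
    return s*K[0,0]+K[:2,2]
E
python3 - <<'E'
import cv2
b=cv2.imread("pics/top0.png")
cv2.imwrite("pics/t1.png",cv2.resize(b[145:255,275:385],(600,600),interpolation=cv2.INTER_CUBIC))
E
```

```text
(no output)
```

View pics/t1.png

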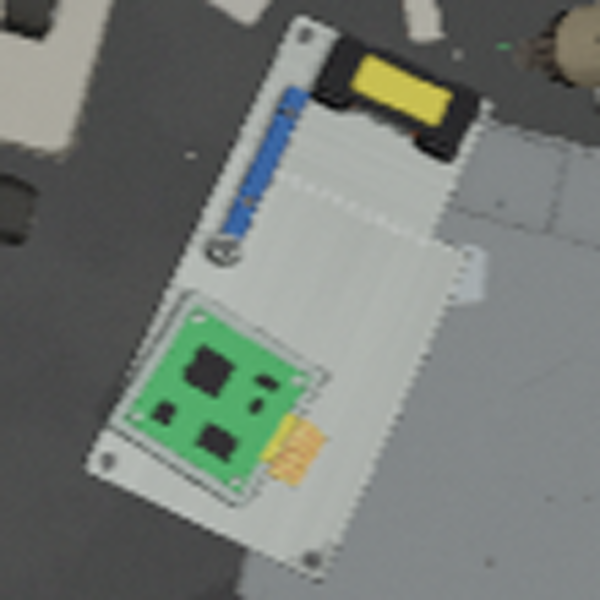

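The enlarged crop shows these features:
- Plate corners at (88,462), (322,578) and (298,15).
- Post top at (222,248).
- Module top corners at about (190,293), (327,375), (240,503) and (112,425).
- Tongue tip around (312,460).

```bash
cat > fit.py <<'E'
from h import *
from scipy.optimize import least_squares
def fit(c,loc,px,x0):
    loc=np.array(loc,float);px=np.array(px,float)
    def res(x):
        P=loc.copy();P[:,:2]=loc[:,:2]@np.array([[np.cos(x[2]),np.sin(x[2])],[-np.sin(x[2]),np.cos(x[2])]])+x[:2]
        return (pix(c,P)-px).ravel()
    r=least_squares(res,x0,loss='soft_l1');return r.x,r.fun.reshape(-1,2).round(2) if r.fun.size==px.size else r.fun
E
python3 - <<'E'
from fit import *
c=cam("top")
s=600/110
o=lambda L:[((u+.5)/s+275-.5,(v+.5)/s+145-.5) for u,v in L]
F,r=fit(c,[(-.143,.024,.006),(-.143,-.122,.006),(.143,.024,.006),(0,.008,.042),(.119,-.044,.032)],o([(88,462),(322,578),(298,15),(222,246),(404,90)]),[.5,-.3,-.4])
print(F,r)
M,r=fit(c,[(.044,.044,.036),(.044,-.044,.036),(-.044,-.044,.036),(-.044,.044,.036)],o([(190,293),(327,375),(240,503),(112,425)]),[.5,-.3,-.4])
print(M,r)
d=M[:2]-F[:2];a=F[2];print("mod in fixture",d@[np.cos(a),np.sin(a)],d@[-np.sin(a),np.cos(a)],M[2]-a)
E
```

```text
[ 0.45420243 -0.33910768 -0.44096153] [[-0.7   0.78]
 [ 0.11  0.51]
 [ 0.23 -1.16]
 [ 1.   -0.62]
 [-0.55  0.19]]
[ 0.37237112 -0.3263417  -0.55703693] [[ 0.06 -0.88]
 [ 0.17 -0.15]
 [ 0.63  1.58]
 [-1.19 -0.06]]
mod in fixture -0.07945209688928234 -0.023381546538266185 -0.11607540102227126
```

Request:
jog_arm:
  deltas:
    - {"gripper": 0,"offset": [0.026,-0.014,0]}
    - {"gripper": 0,"offset": [0.026,-0.014,0]}
    - {"gripper": 0,"offset": [0.026,-0.014,0]}
    - {"gripper": 0,"offset": [0.026,-0.014,0]}
    - {"gripper": 0,"offset": [0.026,-0.014,0]}
    - {"gripper": 0,"offset": [0.026,-0.014,0]}
    - {"gripper": 0,"offset": [0.026,-0.014,0]}
    - {"gripper": 0,"offset": [0.026,-0.014,0]}
    - {"gripper": 0,"offset": [0.026,-0.014,0]}
    - {"gripper": 0,"offset": [0.026,-0.014,0]}
    - {"gripper": 0,"rotation": [0,0,7.6]}
    - {"gripper": 0,"rotation": [0,0,7.6]}
    - {"gripper": 0,"rotation": [0,0,7.6]}
    - {"gripper": 0,"rotation": [0,0,7.6]}
    - {"gripper": 0,"rotation": [0,0,7.6]}
    - {"gripper": 0,"rotation": [0,0,7.6]}
    - {"gripper": 0}
    - {"gripper": 0}

```text
schema error: expected keys gripper, offset, rotation
```

```bash
python3 - <<'E'
from h import *
import json
o=manip.get_obs();im=imaging.camera("wrist")
cv2.imwrite("pics/w1.png",im);json.dump({k:list(o[k]) for k in("position","ee_rot")},open("w1.json","w"))
print(o["position"],o["grip_width"],R.from_quat(o["ee_rot"]).as_matrix().round(3))
cv2.imwrite("pics/w1b.png",cv2.resize(im,(800,600),interpolation=cv2.INTER_CUBIC))
E
```

```text
[ 0.21932807 -0.58490209  0.24159775] 0.9977403561833272 [[ 0.936  0.351 -0.001]
 [ 0.351 -0.936  0.001]
 [-0.    -0.001 -1.   ]]
```

View pics/w1b.png

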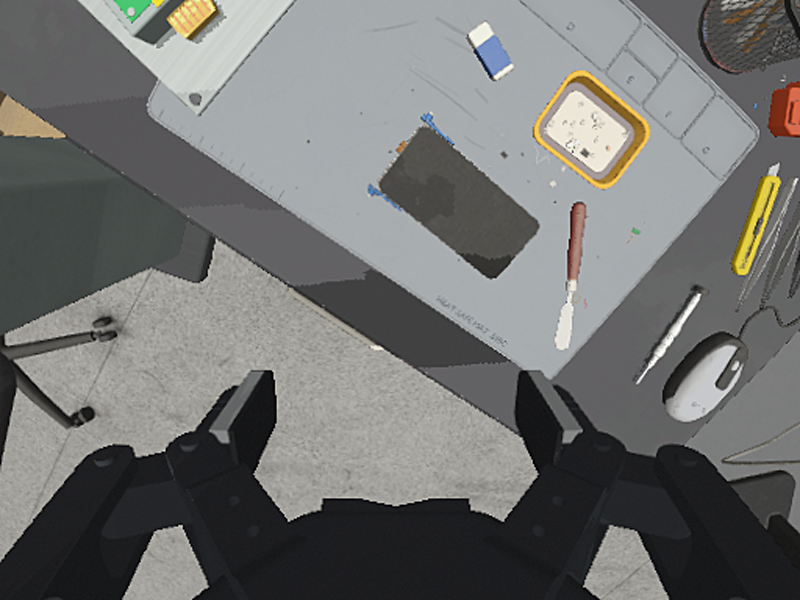

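The call was refused because every row needs all three keys. The picture is still the start pose: fingers at the bottom, fixture at the upper left, battery at about (460,200). I'll resend the move with all the keys.

Request:
jog_arm:
  deltas:
    - {"gripper": 0,"offset": [0.026,-0.014,0],"rotation": [0,0,0]}
    - {"gripper": 0,"offset": [0.026,-0.014,0],"rotation": [0,0,0]}
    - {"gripper": 0,"offset": [0.026,-0.014,0],"rotation": [0,0,0]}
    - {"gripper": 0,"offset": [0.026,-0.014,0],"rotation": [0,0,0]}
    - {"gripper": 0,"offset": [0.026,-0.014,0],"rotation": [0,0,0]}
    - {"gripper": 0,"offset": [0.026,-0.014,0],"rotation": [0,0,0]}
    - {"gripper": 0,"offset": [0.026,-0.014,0],"rotation": [0,0,0]}
    - {"gripper": 0,"offset": [0.026,-0.014,0],"rotation": [0,0,0]}
    - {"gripper": 0,"offset": [0.026,-0.014,0],"rotation": [0,0,0]}
    - {"gripper": 0,"offset": [0.026,-0.014,0],"rotation": [0,0,0]}
    - {"gripper": 0,"offset": [0,0,0],"rotation": [0,0,7.6]}
    - {"gripper": 0,"offset": [0,0,0],"rotation": [0,0,7.6]}
    - {"gripper": 0,"offset": [0,0,0],"rotation": [0,0,7.6]}
    - {"gripper": 0,"offset": [0,0,0],"rotation": [0,0,7.6]}
    - {"gripper": 0,"offset": [0,0,0],"rotation": [0,0,7.6]}
    - {"gripper": 0,"offset": [0,0,0],"rotation": [0,0,7.6]}
    - {"gripper": 0,"offset": [0,0,0],"rotation": [0,0,0]}
    - {"gripper": 0,"offset": [0,0,0],"rotation": [0,0,0]}

```text
clock: 1.95
position: [0.4137, -0.3627, 0.2422]
ee_rot: [0.977, -0.215, -0.0, -0.0]
ft_force: [-0.6, 0.2, -0.3]
grip_width: -0.001
grasp_force: 0.0
```

```bash
python3 - <<'E'
from h import *
import json
o=manip.get_obs();im=imaging.camera("wrist")
json.dump({k:list(o[k]) for k in("position","ee_rot")},open("w2.json","w"))
print(o["position"],o["grip_width"],R.from_quat(o["ee_rot"]).as_matrix().round(3))
cv2.imwrite("pics/w2.png",im)
cv2.imwrite("pics/w2b.png",cv2.resize(im,(800,600),interpolation=cv2.INTER_CUBIC))
E
```

```text
[ 0.41371916 -0.36274092  0.24217107] -0.0006912631414650281 [[ 0.908 -0.42  -0.   ]
 [-0.42  -0.908  0.   ]
 [-0.    -0.    -1.   ]]
```

View pics/w2b.png

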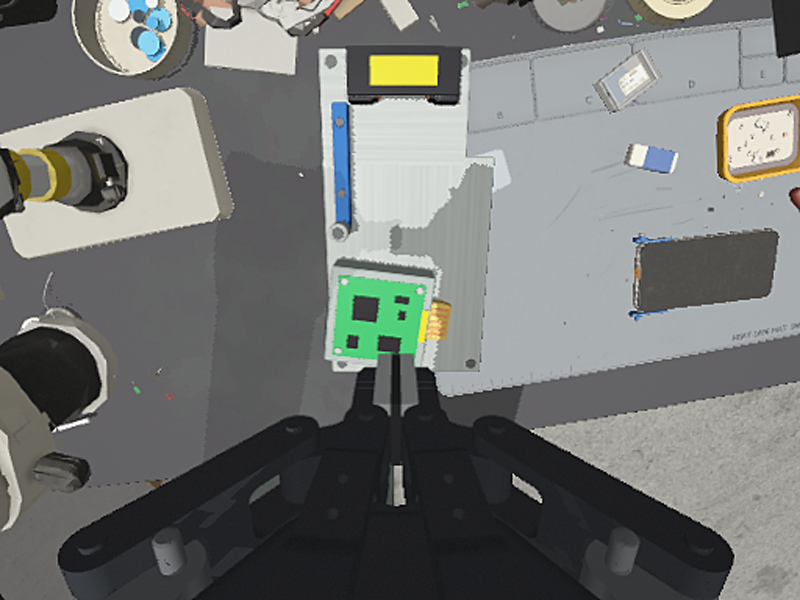

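The wrist view shows the whole fixture, in 800x600 pixels:
- Plate corners at (319,49), (471,47) and (480,371).
- Post top at (339,230).
- Yellow patch at (404,70).
- Module top corners at about (337,261), (437,271), (329,360) and (430,368).

I'll fit poses to these.

```bash
python3 - <<'E'
from fit import *
import json
o={k:np.array(v) for k,v in json.load(open("w2.json")).items()}
c=cam("wrist",o); s=1.5625
q=lambda L:[((u+.5)/s-.5,(v+.5)/s-.5) for u,v in L]
F,r=fit(c,[(.143,.024,.006),(.143,-.098,.006),(.060,-.122,.006),(-.143,-.122,.006),(0,.008,.042),(.119,-.044,.032)],q([(319,49),(471,47),(494,156),(480,371),(339,230),(404,70)]),[.45,-.34,-.44])
print(F,r.tolist())
M,r=fit(c,[(.044,.044,.036),(.044,-.044,.036),(-.044,.044,.036),(-.044,-.044,.036)],q([(337,261),(437,271),(328,360),(430,368)]),[.37,-.326,-.55])
print(M,r.tolist())
d=M[:2]-F[:2];a=F[2];print("mod in fixture",d@[np.cos(a),np.sin(a)],d@[-np.sin(a),np.cos(a)],M[2]-a)
im=cv2.imread("pics/w2.png")
def draw(X,L):
    for p in L:
        ca,sa=np.cos(X[2]),np.sin(X[2])
        u=pix(c,[X[0]+ca*p[0]-sa*p[1],X[1]+sa*p[0]+ca*p[1],p[2]])[0]
        v=((u-[195,20])*600/228+1); cv2.circle(big,tuple(int(t) for t in v),2,(0,0,255),-1)
big=cv2.resize(im[20:248,195:345],None,fx=600/228,fy=600/228,interpolation=cv2.INTER_CUBIC)
draw(F,[(.143,.024,.006),(.143,-.098,.006),(.060,-.122,.006),(-.143,-.122,.006),(-.143,.024,.006),(0,.008,.042),(.1,-.001,.032),(.1,-.087,.032),(0,0,.026),(.1,0,.026)])
draw(M,[(x,y,.036) for x in(-.044,.044) for y in (-.044,.044)]+[(-.018,-.064,.021),(.018,-.064,.021)])
cv2.imwrite("pics/w2c.png",big)
E
```

```text
[ 0.45257513 -0.33938224 -0.43698411] [[-0.41, -1.57], [0.26, 0.03], [0.69, -0.66], [0.04, -0.07], [-0.6, 0.96], [0.07, 1.14]]
[ 0.37329607 -0.3325272  -0.52369982] [[-1.54, 1.16], [1.67, 0.63], [1.4, -1.12], [-1.49, -1.13]]
mod in fixture -0.07473048449706061 -0.027340717341265953 -0.08671571394875338
```

View pics/w2c.png

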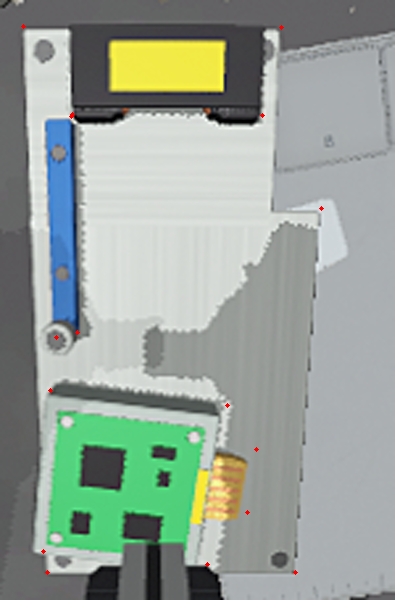

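The overlay fits the fixture well. The module's real corners are about (52,396), (217,412), (44,552) and (205,565), with tongue tips at (245,459) and (237,520). I'll refit to those.

```bash
python3 - <<'E'
from fit import *
import json
o={k:np.array(v) for k,v in json.load(open("w2.json")).items()}
c=cam("wrist",o); s=600/228
q=[((u+.5)/s-.5+195,(v+.5)/s-.5+20) for u,v in [(52,396),(217,412),(44,552),(205,565),(245,459),(237,520)]]
M,r=fit(c,[(.044,.044,.036),(.044,-.044,.036),(-.044,.044,.036),(-.044,-.044,.036),(.016,-.064,.021),(-.016,-.064,.021)],q,[.37,-.326,-.55])
print(M,r.tolist())
F=np.array([ 0.4526,-0.3394,-0.437])
d=M[:2]-F[:2];a=F[2];print("mod in fixture",d@[np.cos(a),np.sin(a)],d@[-np.sin(a),np.cos(a)],M[2]-a)
for p in [(-.145,-.055),(-.112,-.055)]:
    w=F[:2]+np.array([np.cos(a)*p[0]-np.sin(a)*p[1],np.sin(a)*p[0]+np.cos(a)*p[1]]);T=R.from_quat(o["ee_rot"]).as_matrix()
    print(p,w,T.T@np.r_[w-o["position"][:2],0])
E
```

```text
[ 0.37199774 -0.32875861 -0.53039091] [[-2.36, -0.28], [1.96, -0.08], [-2.41, 1.21], [-1.37, 1.75], [1.96, -0.11], [1.91, -2.29]]
mod in fixture -0.07753137639254708 -0.02447138095069363 -0.09339091259880378
(-0.145, -0.055) [ 0.29794903 -0.32786402] [-1.19719176e-01  1.69244673e-02  2.95661562e-05]
(-0.112, -0.055) [ 0.32784787 -0.34183039] [-8.67194346e-02  1.70548261e-02  2.13176869e-05]
```

Request:
jog_arm:
  deltas:
    - {"gripper": 0,"offset": [-0.025,-0.0006,0],"rotation": [0,0,0]}
    - {"gripper": 0,"offset": [-0.025,-0.0006,0],"rotation": [0,0,0]}
    - {"gripper": 0,"offset": [-0.025,-0.0006,0],"rotation": [0,0,0]}
    - {"gripper": 0,"offset": [-0.025,-0.0006,0],"rotation": [0,0,0]}
    - {"gripper": 0,"offset": [-0.025,-0.0006,0],"rotation": [0,0,0]}
    - {"gripper": 0,"offset": [0,0,0],"rotation": [0,0,0]}
    - {"gripper": 0,"offset": [0,0,0.03],"rotation": [0,0,0]}
    - {"gripper": 0,"offset": [0,0,0.03],"rotation": [0,0,0]}
    - {"gripper": 0,"offset": [0,0,0.03],"rotation": [0,0,0]}
    - {"gripper": 0,"offset": [0,0,0.03],"rotation": [0,0,0]}
    - {"gripper": 0,"offset": [0,0,0.03],"rotation": [0,0,0]}
    - {"gripper": 0,"offset": [0,0,0.03],"rotation": [0,0,0]}
    - {"gripper": 0,"offset": [0,0,0.02],"rotation": [0,0,0]}
    - {"gripper": 0,"offset": [0,0,0.017],"rotation": [0,0,0]}
    - {"gripper": 0,"offset": [0,0,0],"rotation": [0,0,0]}
    - {"gripper": 0,"offset": [0,0,0],"rotation": [0,0,0]}

```text
clock: 3.6
position: [0.3022, -0.3073, 0.0256]
ee_rot: [0.976, -0.216, -0.0, -0.0]
ft_force: [0.8, 0.2, -0.2]
grip_width: 0.002
grasp_force: 0.0
```

```bash
cat > st.py <<'E'
from h import *
F=np.array([ 0.4526,-0.3394,-0.437])
o=manip.get_obs();d=o["position"][:2]-F[:2];ca,sa=np.cos(F[2]),np.sin(F[2])
T=R.from_quat(o["ee_rot"]).as_matrix()
f=o["ft_force"]
print("t",round(o["clock"],2),"fix",(d@[ca,sa]).round(4),(d@[-sa,ca]).round(4),"z",o["position"][2].round(4),"theta",np.degrees(np.arctan2(T[1,0],T[0,0])-F[2]).round(1),"Ffix",(f[:2]@[ca,sa]).round(1),(f[:2]@[-sa,ca]).round(1),f[2].round(1),o["joint_pos"].round(2))
def sv(n,cam="wrist",crop=None,view=True):
    im=imaging.camera(cam);cv2.imwrite(f"pics/{n}_raw.png",im)
    import pickle;pickle.dump(o,open(n+".pkl","wb"))
    if crop: im=im[crop[1]:crop[3],crop[0]:crop[2]]
    k=min(800/im.shape[1],600/im.shape[0]);cv2.imwrite(f"pics/{n}.png",cv2.resize(im,None,fx=k,fy=k,interpolation=cv2.INTER_CUBIC))
E
python3 -c "
from st import *
sv('w3')"
```

```text
t 3.6 fix -0.1499 -0.0346 z 0.0256 theta 0.1 Ffix 0.7 0.5 -0.2 [ 0.85  0.18 -0.18  2.16  0.04  0.8  -1.36]
```

View pics/w3.png

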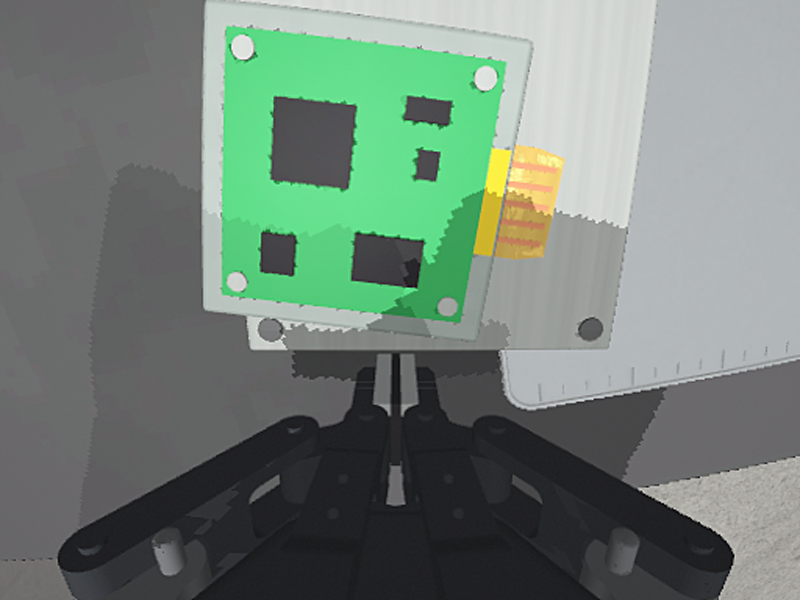

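The close view shows the module's near edge running from (204,308) to (478,340). The fingers at column 396 are about 17 mm right of its middle. I'll push near the middle first, up to the post, and shift right for the turn.

Request:
jog_arm:
  deltas:
    - {"gripper": 0,"offset": [0.004,-0.006,0],"rotation": [0,0,0]}
    - {"gripper": 0,"offset": [0.004,-0.006,0],"rotation": [0,0,0]}
    - {"gripper": 0,"offset": [0.004,0,0],"rotation": [0,0,0]}
    - {"gripper": 0,"offset": [0.003,0,0],"rotation": [0,0,0]}
    - {"gripper": 0,"offset": [0.003,0,0],"rotation": [0,0,0]}
    - {"gripper": 0,"offset": [0.003,0,0],"rotation": [0,0,0]}
    - {"gripper": 0,"offset": [0.003,0,0],"rotation": [0,0,0]}
    - {"gripper": 0,"offset": [0.003,0,0],"rotation": [0,0,0]}
    - {"gripper": 0,"offset": [0.003,0,0],"rotation": [0,0,0]}
    - {"gripper": 0,"offset": [0.003,0,0],"rotation": [0,0,0]}
    - {"gripper": 0,"offset": [0.003,0,0],"rotation": [0,0,0]}

```text
clock: 4.75
position: [0.3382, -0.3115, 0.0251]
ee_rot: [0.976, -0.217, -0.001, -0.0]
ft_force: [-7.1, 2.4, 6.0]
grip_width: -0.001
grasp_force: 3.4
```

```bash
python3 -c "
from st import *
sv('w4')"
```

```text
t 4.75 fix -0.1154 -0.0231 z 0.0251 theta -0.1 Ffix -7.4 -0.8 6.0 [ 0.82  0.24 -0.18  2.09  0.06  0.82 -1.41]
```

View pics/w4.png

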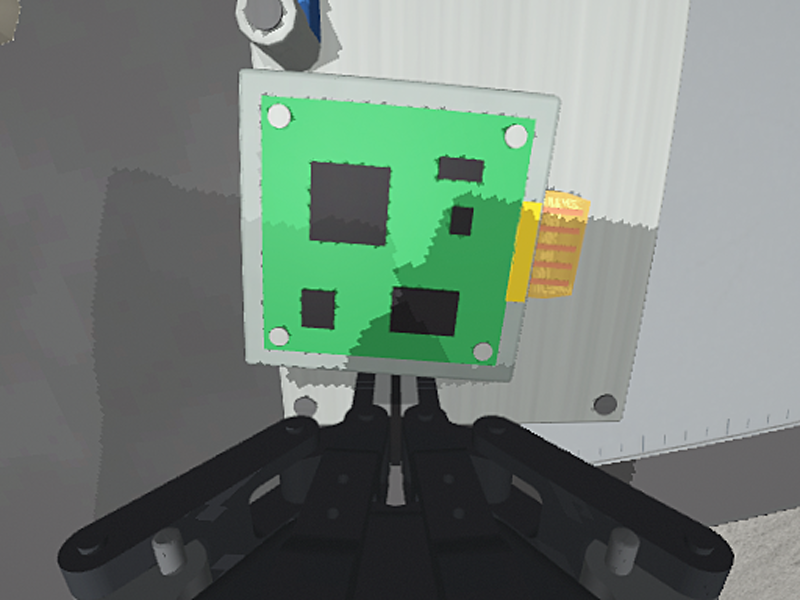

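The near edge now runs from (246,362) to (512,380), with the fingers near its middle. The post foot at about (300,68) is almost reached. I'll push on slowly.

Request:
jog_arm:
  deltas:
    - {"gripper": 0,"offset": [0.002,0,0],"rotation": [0,0,0]}
    - {"gripper": 0,"offset": [0.002,0,0],"rotation": [0,0,0]}
    - {"gripper": 0,"offset": [0.001,0,0],"rotation": [0,0,0]}
    - {"gripper": 0,"offset": [0.001,0,0],"rotation": [0,0,0]}

```text
clock: 5.2
position: [0.3424, -0.3134, 0.0248]
ee_rot: [0.976, -0.217, -0.003, -0.001]
ft_force: [-16.5, 7.6, 16.7]
grip_width: -0.003
grasp_force: 8.7
```

```bash
python3 -c "
from st import *"
```

```text
t 5.2 fix -0.1109 -0.0231 z 0.0248 theta -0.1 Ffix -18.2 -0.1 16.7 [ 0.81  0.25 -0.18  2.08  0.06  0.82 -1.42]
```

The module is on the post; force reads 18 N, so I'm backing off. Next I shift right for the turn.

Request:
jog_arm:
  deltas:
    - {"gripper": 0,"offset": [-0.007,0,0],"rotation": [0,0,0]}
    - {"gripper": 0,"offset": [0,0.007,0],"rotation": [0,0,0]}
    - {"gripper": 0,"offset": [0,0.007,0],"rotation": [0,0,0]}
    - {"gripper": 0,"offset": [0,0.007,0],"rotation": [0,0,0]}
    - {"gripper": 0,"offset": [0,0,0],"rotation": [0,0,0]}
    - {"gripper": 0,"offset": [0,0,0],"rotation": [0,0,0]}

```text
clock: 5.8
position: [0.3297, -0.3304, 0.0253]
ee_rot: [0.976, -0.217, 0.0, -0.0]
ft_force: [0.1, 0.3, 0.8]
grip_width: -0.003
grasp_force: 0.0
```

```bash
python3 -c "
from st import *"
```

```text
t 5.8 fix -0.1151 -0.0439 z 0.0253 theta -0.0 Ffix -0.0 0.3 0.8 [ 0.85  0.25 -0.17  2.08  0.06  0.82 -1.37]
```

Request:
jog_arm:
  deltas:
    - {"gripper": 0,"offset": [0.003,0,0],"rotation": [0,0,0]}
    - {"gripper": 0,"offset": [0.003,0,0],"rotation": [0,0,0]}
    - {"gripper": 0,"offset": [0.0024,0.0044,-0.0002],"rotation": [0,0,-2.5]}
    - {"gripper": 0,"offset": [0.0024,0.0044,-0.0002],"rotation": [0,0,-2.5]}
    - {"gripper": 0,"offset": [0.0024,0.0044,-0.0002],"rotation": [0,0,-2.5]}
    - {"gripper": 0,"offset": [0.0023,0.0044,-0.0002],"rotation": [0,0,-2.5]}
    - {"gripper": 0,"offset": [0.0023,0.0044,-0.0002],"rotation": [0,0,-2.5]}
    - {"gripper": 0,"offset": [0.0023,0.0044,-0.0002],"rotation": [0,0,-2.5]}

```text
clock: 6.6
position: [0.3402, -0.3619, 0.0263]
ee_rot: [0.996, -0.086, -0.0, -0.0]
ft_force: [-1.2, 1.2, -0.6]
grip_width: 0.001
grasp_force: 0.5
```

```bash
python3 -c "
from st import *
sv('w5')"
```

```text
t 6.6 fix -0.0923 -0.068 z 0.0263 theta 15.1 Ffix -1.6 0.6 -0.6 [ 0.9   0.31 -0.19  2.    0.08  0.84 -1.08]
```

View pics/w5.png

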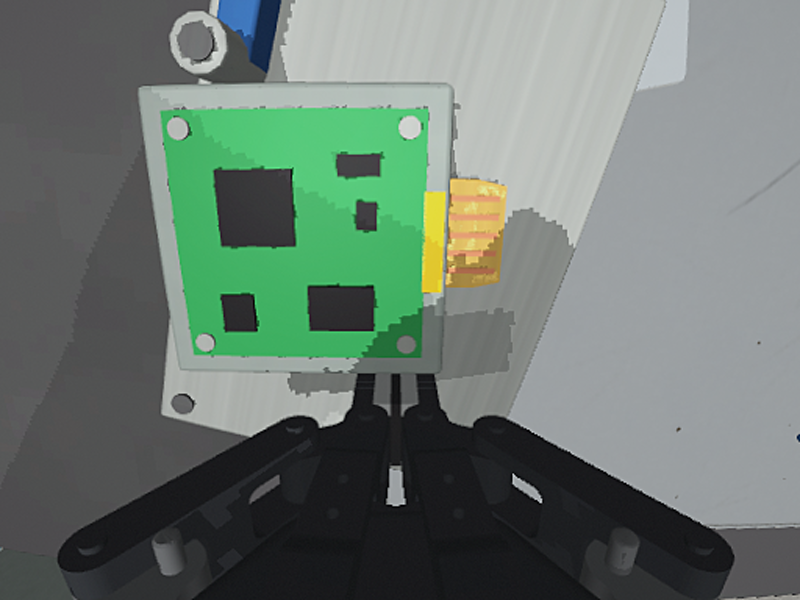

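The turn is working: the finger is flush on the near face, the module is about 15° round, the post is at the front edge (200,45), and force is under 2 N. Continuing.

Request:
jog_arm:
  deltas:
    - {"gripper": 0,"offset": [0.0022,0.0044,0],"rotation": [0,0,-2.5]}
    - {"gripper": 0,"offset": [0.0022,0.0044,0],"rotation": [0,0,-2.5]}
    - {"gripper": 0,"offset": [0.0022,0.0044,0],"rotation": [0,0,-2.5]}
    - {"gripper": 0,"offset": [0.0022,0.0044,0],"rotation": [0,0,-2.5]}
    - {"gripper": 0,"offset": [0.0022,0.0044,0],"rotation": [0,0,-2.5]}
    - {"gripper": 0,"offset": [0.0021,0.0044,0],"rotation": [0,0,-2.5]}
    - {"gripper": 0,"offset": [0.0021,0.0044,0],"rotation": [0,0,-2.5]}
    - {"gripper": 0,"offset": [0.0021,0.0044,0],"rotation": [0,0,-2.5]}
    - {"gripper": 0,"offset": [0.0021,0.0044,0],"rotation": [0,0,-2.5]}
    - {"gripper": 0,"offset": [0.0021,0.0044,0],"rotation": [0,0,-2.5]}
    - {"gripper": 0,"offset": [0.0021,0.0044,0],"rotation": [0,0,-2.5]}
    - {"gripper": 0,"offset": [0.0021,0.0044,0],"rotation": [0,0,-2.5]}

```text
clock: 7.85
position: [0.3687, -0.4125, 0.0263]
ee_rot: [0.985, 0.174, -0.0, -0.0]
ft_force: [-2.7, 0.2, 0.4]
grip_width: -0.004
grasp_force: 0.6
```

```bash
python3 -c "
from st import *
sv('w6')"
```

```text
t 7.85 fix -0.0451 -0.1017 z 0.0263 theta 45.1 Ffix -2.6 -0.9 0.4 [ 0.98  0.42 -0.26  1.85  0.13  0.89 -0.57]
```

```bash
cat > mod.py <<'E'
import pickle
from h import *
F=np.array([ 0.4526,-0.3394,-0.437])
def mod(n):
    o=pickle.load(open(n+".pkl","rb"));im=cv2.imread(f"pics/{n}_raw.png");h=cv2.cvtColor(im,cv2.COLOR_BGR2HSV)
    c=cam("wrist",o);out=[]
    for lo,hi in (((50,100,60),(80,255,255)),((26,150,120),(33,255,255))):
        m=cv2.morphologyEx(cv2.inRange(h,lo,hi),cv2.MORPH_OPEN,np.ones((3,3)))
        k=max(cv2.findContours(m,0,2)[0],key=cv2.contourArea)[:,0].astype(float)
        w=world(c,k,.036)[:,:2]-F[:2];ca,sa=np.cos(F[2]),np.sin(F[2])
        w=w@np.array([[ca,-sa],[sa,ca]])
        r=cv2.minAreaRect((w*1000).astype(np.float32));out.append([np.round(x,1) for x in r])
    print(n,"green",out[0],"yellow",out[1])
E
python3 -c "
from mod import *
[mod(n) for n in('w3','w4','w5','w6')]"
```

```text
w3 green [array([-78.6, -22.7]), array([74.7, 74.8]), np.float64(82.9)] yellow [array([-74.9, -63.6]), array([ 5.2, 12.7]), np.float64(83.3)]
w4 green [array([-60.3, -21.7]), array([74.8, 74.8]), np.float64(85.3)] yellow [array([-51. , -62.7]), array([4.9, 5.2]), np.float64(0.4)]
w5 green [array([-46.8, -26.2]), array([74.7, 74.7]), np.float64(14.6)] yellow [array([-29.9, -63.3]), array([15.5,  5.5]), np.float64(15.3)]
w6 green [array([-36., -31.]), array([74.8, 74.8]), np.float64(42.4)] yellow [array([-16.2, -67.7]), array([1.5, 3.3]), np.float64(45.0)]
```

Request:
jog_arm:
  deltas:
    - {"gripper": 0,"offset": [-0.005,0,0],"rotation": [0,0,0]}
    - {"gripper": 0,"offset": [0,-0.007,0],"rotation": [0,0,0]}
    - {"gripper": 0,"offset": [0,-0.007,0],"rotation": [0,0,0]}
    - {"gripper": 0,"offset": [0.0025,0,0],"rotation": [0,0,0]}
    - {"gripper": 0,"offset": [0.0025,0,0],"rotation": [0,0,0]}
    - {"gripper": 0,"offset": [0.0015,0.0039,0],"rotation": [0,0,-2.5]}
    - {"gripper": 0,"offset": [0.0015,0.0039,0],"rotation": [0,0,-2.5]}
    - {"gripper": 0,"offset": [0.0014,0.0039,0],"rotation": [0,0,-2.5]}
    - {"gripper": 0,"offset": [0.0014,0.0039,0],"rotation": [0,0,-2.5]}
    - {"gripper": 0,"offset": [0.0013,0.0039,0],"rotation": [0,0,-2.5]}
    - {"gripper": 0,"offset": [0.0013,0.0039,0],"rotation": [0,0,-2.5]}

```text
clock: 9.0
position: [0.3817, -0.4169, 0.0264]
ee_rot: [0.954, 0.301, -0.0, -0.0]
ft_force: [-2.3, 0.1, -0.8]
grip_width: -0.001
grasp_force: 0.8
```

```bash
python3 -c "
from st import *
sv('w7')
from mod import *
mod('w7')"
```

```text
t 9.0 fix -0.0314 -0.1003 z 0.0264 theta 60.1 Ffix -2.1 -0.9 -0.8 [ 1.01  0.44 -0.31  1.82  0.17  0.91 -0.34]
w7 green [array([-28.5, -36.1]), array([74.9, 74.7]), np.float64(56.0)] yellow [array([117.4, -53.8]), array([19.7, 28.2]), np.float64(0.2)]
```

Request:
jog_arm:
  deltas:
    - {"gripper": 0,"offset": [0.0015,0.0039,0],"rotation": [0,0,-2.5]}
    - {"gripper": 0,"offset": [0.0014,0.0039,0],"rotation": [0,0,-2.5]}
    - {"gripper": 0,"offset": [0.0013,0.0039,0],"rotation": [0,0,-2.5]}
    - {"gripper": 0,"offset": [0.0013,0.0039,0],"rotation": [0,0,-2.5]}
    - {"gripper": 0,"offset": [0.0012,0.0039,0],"rotation": [0,0,-2.5]}
    - {"gripper": 0,"offset": [0.0012,0.0039,0],"rotation": [0,0,-2.5]}
    - {"gripper": 0,"offset": [0.0011,0.0039,0],"rotation": [0,0,-2.5]}
    - {"gripper": 0,"offset": [0.0011,0.0039,0],"rotation": [0,0,-2.5]}
    - {"gripper": 0,"offset": [0.001,0.0039,0],"rotation": [0,0,-2.5]}
    - {"gripper": 0,"offset": [0.001,0.0039,0],"rotation": [0,0,-2.5]}

```text
clock: 10.05
position: [0.4176, -0.4367, 0.0266]
ee_rot: [0.866, 0.499, -0.001, 0.001]
ft_force: [-1.7, -4.7, -2.3]
grip_width: -0.001
grasp_force: 2.6
```

```bash
python3 -c "
from st import *
sv('w8')
from mod import *
mod('w8')"
```

```text
t 10.05 fix 0.0095 -0.103 z 0.0266 theta 85.0 Ffix 0.4 -5.0 -2.3 [ 1.04  0.52 -0.38  1.71  0.23  0.95  0.04]
w8 green [array([-12.8, -42.5]), array([74.9, 74.8]), np.float64(78.5)] yellow [array([117.7, -43.2]), array([20. , 49.1]), np.float64(0.0)]
```

Request:
jog_arm:
  deltas:
    - {"gripper": 0,"offset": [0.0013,0.003,0],"rotation": [0,0,-1]}
    - {"gripper": 0,"offset": [0.0013,0.003,0],"rotation": [0,0,-1]}
    - {"gripper": 0,"offset": [0.0013,0.003,0],"rotation": [0,0,-1]}
    - {"gripper": 0,"offset": [0.0013,0.003,0],"rotation": [0,0,-1]}
    - {"gripper": 0,"offset": [0.001,0.002,0],"rotation": [0,0,-1]}

```text
clock: 10.6
position: [0.4326, -0.4398, 0.0271]
ee_rot: [0.844, 0.536, -0.001, 0.002]
ft_force: [-2.8, -11.7, -0.8]
grip_width: 0.001
grasp_force: 5.6
```

```bash
python3 -c "
from st import *
sv('w9')
from mod import *
mod('w9')"
```

```text
t 10.6 fix 0.0244 -0.0994 z 0.0271 theta 89.8 Ffix 2.4 -11.8 -0.8 [ 1.03  0.55 -0.4   1.68  0.25  0.97  0.1 ]
w9 green [array([ -6.3, -43.6]), array([75.1, 74.9]), np.float64(87.3)] yellow [array([117.9, -43. ]), array([49.1, 20.1]), np.float64(90.0)]
```

Request:
jog_arm:
  deltas:
    - {"gripper": 0,"offset": [0.0005,0,0],"rotation": [0,0,0]}
    - {"gripper": 0,"offset": [0.0005,0,0],"rotation": [0,0,0]}

```text
clock: 10.85
position: [0.4329, -0.4397, 0.0273]
ee_rot: [0.845, 0.535, -0.001, 0.003]
ft_force: [-1.9, -14.7, -2.0]
grip_width: -0.001
grasp_force: 6.7
```

```bash
python3 -c "
from st import *
sv('w10')
from mod import *
mod('w10')"
```

```text
t 10.85 fix 0.0246 -0.0993 z 0.0273 theta 89.8 Ffix 4.5 -14.1 -2.0 [ 1.03  0.55 -0.4   1.68  0.25  0.96  0.1 ]
w10 green [array([ -6.2, -43.6]), array([75.2, 75. ]), np.float64(87.4)] yellow [array([117.8, -43. ]), array([49.2, 20. ]), np.float64(90.0)]
```

```bash
cat >> mod.py <<'E'
def rail(n,lo=(100,150,60),hi=(120,255,255),z=.026):
    o=pickle.load(open(n+".pkl","rb"));im=cv2.imread(f"pics/{n}_raw.png");h=cv2.cvtColor(im,cv2.COLOR_BGR2HSV);c=cam("wrist",o)
    m=cv2.inRange(h,lo,hi);k=max(cv2.findContours(m,0,1)[0],key=cv2.contourArea)[:,0].astype(float)
    w=world(c,k,z)[:,:2]-F[:2];ca,sa=np.cos(F[2]),np.sin(F[2]);w=w@np.array([[ca,-sa],[sa,ca]])*1000
    print("px",k.min(0),k.max(0),[np.round(x,1) for x in cv2.minAreaRect(w.astype(np.float32))])
    # edge facing -y
    b=np.arange(np.ceil(w[:,0].min())+8,w[:,0].max()-8,4);e=[(x+2,w[(w[:,0]>=x)&(w[:,0]<x+4),1].min()) for x in b if ((w[:,0]>=x)&(w[:,0]<x+4)).any()]
    e=np.array(e);print("edge slope deg, y at x=50",np.degrees(np.arctan(np.polyfit(e[:,0],e[:,1],1)[0])).round(2),np.polyval(np.polyfit(e[:,0],e[:,1],1),50).round(1))
E
python3 -c "
from mod import *
rail('w10');rail('w10',(50,100,60),(80,255,255),.036);rail('w10',(26,150,120),(33,255,255),.032)"
```

```text
px [205.  26.] [411.  60.] [array([50.9,  5.1]), array([13.9, 95. ]), np.float64(89.9)]
edge slope deg, y at x=50 -3.05 -0.6
px [99. 65.] [270. 228.] [array([ -6.2, -43.6]), array([75.3, 75.2]), np.float64(87.4)]
edge slope deg, y at x=50 -2.64 -83.6
px [418.  98.] [474. 199.] [array([120.8, -43.7]), array([50.8, 20.7]), np.float64(90.0)]
edge slope deg, y at x=50 -0.6 -68.3
```

Request:
jog_arm:
  deltas:
    - {"gripper": 0,"offset": [-0.006,0,0],"rotation": [0,0,0]}
    - {"gripper": 0,"offset": [-0.006,0,-0.005],"rotation": [0,0,0]}
    - {"gripper": 0,"offset": [0,0,-0.035],"rotation": [0,0,0]}
    - {"gripper": 0,"offset": [0,0,-0.04],"rotation": [0,0,0]}
    - {"gripper": 0,"offset": [0,-0.025,-0.04],"rotation": [0,0,0]}
    - {"gripper": 0,"offset": [0.02,-0.025,-0.03],"rotation": [0,0,0]}
    - {"gripper": 0,"offset": [0.02,-0.025,0],"rotation": [0,0,0]}
    - {"gripper": 0,"offset": [0.02,-0.03,0],"rotation": [0,0,0]}
    - {"gripper": 0,"offset": [0,0,0],"rotation": [0,0,7.5]}
    - {"gripper": 0,"offset": [0,0,0],"rotation": [0,0,7.5]}
    - {"gripper": 0,"offset": [0,0,0],"rotation": [0,0,7.5]}
    - {"gripper": 0,"offset": [0,0,0],"rotation": [0,0,7.5]}
    - {"gripper": 0,"offset": [0,0,0],"rotation": [0,0,7.5]}
    - {"gripper": 0,"offset": [0,0,0],"rotation": [0,0,7.5]}
    - {"gripper": 0,"offset": [0,0,0],"rotation": [0,0,7.5]}
    - {"gripper": 0,"offset": [0,0,0],"rotation": [0,0,7.5]}
    - {"gripper": 0,"offset": [0,0,0],"rotation": [0,0,7.5]}
    - {"gripper": 0,"offset": [0,0,0],"rotation": [0,0,7.5]}
    - {"gripper": 0,"offset": [0,0,0],"rotation": [0,0,7.5]}
    - {"gripper": 0,"offset": [0,0,0],"rotation": [0,0,7.5]}

```text
clock: 12.9
position: [0.3592, -0.347, 0.1768]
ee_rot: [0.976, -0.219, 0.0, -0.0]
ft_force: [-0.3, 0.3, -0.5]
grip_width: -0.001
grasp_force: 0.0
```

```bash
python3 -c "
from st import *
sv('w11')
from mod import *
mod('w11');rail('w11');rail('w11',(50,100,60),(80,255,255),.036);rail('w11',(26,150,120),(33,255,255),.032)"
```

```text
t 12.9 fix -0.0814 -0.0464 z 0.1768 theta -0.3 Ffix -0.4 0.2 -0.5 [ 1.03  0.13 -0.37  1.86  0.05  1.17 -1.38]
w11 green [array([ -5.7, -43.7]), array([73.7, 73.8]), np.float64(87.4)] yellow [array([ 34.2, -45.6]), array([28.6,  4.9]), np.float64(87.6)]
px [190.   0.] [206.  96.] [array([48.8,  5.1]), array([13.7, 87.4]), np.float64(89.9)]
edge slope deg, y at x=50 -2.85 -0.4
px [212.  65.] [289. 145.] [array([ -5.7, -43.7]), array([73.7, 74.2]), np.float64(87.4)]
edge slope deg, y at x=50 -2.79 -82.9
px [235.  60.] [266.  67.] [array([ 34.6, -45.2]), array([29.9,  5.4]), np.float64(87.6)]Traceback (most recent call last):
  File "<string>", line 5, in <module>
    mod('w11');rail('w11');rail('w11',(50,100,60),(80,255,255),.036);rail('w11',(26,150,120),(33,255,255),.032)
                                                                     ~~~~^^^^^^^^^^^^^^^^^^^^^^^^^^^^^^^^^^^^^^
  File "mod.py", line 21, in rail
    e=np.array(e);print("edge slope deg, y at x=50",np.degrees(np.arctan(np.polyfit(e[:,0],e[:,1],1)[0])).round(2),np.polyval(np.polyfit(e[:,0],e[:,1],1),50).round(1))
                                                                                    ~^^^^^
IndexError: too many indices for array: array is 1-dimensional, but 2 were indexed
```

```bash
python3 - <<'E'
from mod import *
for n in('w10','w11'):
    o=pickle.load(open(n+".pkl","rb"));im=cv2.imread(f"pics/{n}_raw.png");h=cv2.cvtColor(im,cv2.COLOR_BGR2HSV);c=cam("wrist",o)
    ca,sa=np.cos(F[2]),np.sin(F[2])
    for nm,lo,hi,z in(("rail",(100,150,60),(120,255,255),.026),("green",(50,100,60),(80,255,255),.036)):
        k=max(cv2.findContours(cv2.inRange(h,lo,hi),0,1)[0],key=cv2.contourArea)[:,0].astype(float)
        w=(world(c,k,z)[:,:2]-F[:2])@np.array([[ca,-sa],[sa,ca]])*1000
        for f in(np.min,np.max):
            e=[]
            for x in np.arange(w[:,0].min()+6,w[:,0].max()-6,4):
                q=w[(w[:,0]>=x)&(w[:,0]<x+4),1]
                if len(q): e.append((round(x+2),f(q).round(1)))
            print(n,nm,f.__name__,e[::3])
im=cv2.imread("pics/w11_raw.png")[0:170,170:310]
cv2.imwrite("pics/w11c.png",cv2.resize(im,None,fx=3.5,fy=3.5,interpolation=cv2.INTER_CUBIC))
E
```

```text
w10 rail min [(12, np.float64(2.5)), (24, np.float64(2.0)), (36, np.float64(1.5)), (48, np.float64(-1.0)), (60, np.float64(-1.3)), (72, np.float64(-1.1)), (84, np.float64(-1.3))]
w10 rail max [(12, np.float64(12.2)), (24, np.float64(12.5)), (36, np.float64(12.5)), (48, np.float64(12.5)), (60, np.float64(12.3)), (72, np.float64(12.6)), (84, np.float64(12.5))]
w10 green min [(-37, np.float64(-78.9)), (-25, np.float64(-79.5)), (-13, np.float64(-80.1)), (-1, np.float64(-80.7)), (11, np.float64(-81.3)), (23, np.float64(-81.9))]
w10 green max [(-37, np.float64(-4.0)), (-25, np.float64(-4.8)), (-13, np.float64(-5.1)), (-1, np.float64(-5.8)), (11, np.float64(-6.4)), (23, np.float64(-6.9))]
w11 rail min [(13, np.float64(1.7)), (25, np.float64(1.1)), (37, np.float64(0.5)), (49, np.float64(-1.0)), (61, np.float64(-1.5)), (73, np.float64(-1.2)), (85, np.float64(-1.7))]
w11 rail max [(13, np.float64(11.0)), (25, np.float64(11.3)), (37, np.float64(11.5)), (49, np.float64(10.9)), (61, np.float64(11.2)), (73, np.float64(11.4)), (85, np.float64(11.6))]
w11 green min [(-36, np.float64(-78.6)), (-24, np.float64(-79.3)), (-12, np.float64(-80.0)), (0, np.float64(-80.6)), (12, np.float64(-81.3)), (24, np.float64(-81.9))]
w11 green max [(-36, np.float64(-5.4)), (-24, np.float64(-6.0)), (-12, np.float64(-6.5)), (0, np.float64(-7.1)), (12, np.float64(-7.6)), (24, np.float64(-8.2))]
```

View pics/w11c.png

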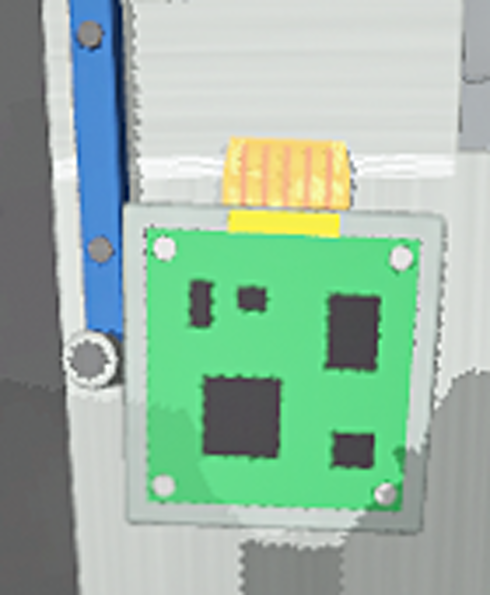

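In the last view the module lies beside the post and rail with its tongue forward. It is still about 2.5° clockwise of square, with the front-left corner at (127,205). Pushing its rear face right of centre should both slide it and square it onto the rail.

Request:
jog_arm:
  deltas:
    - {"gripper": 0,"offset": [0,0.01,0.03],"rotation": [0,0,-0.3]}
    - {"gripper": 0,"offset": [0,0,0.035],"rotation": [0,0,0]}
    - {"gripper": 0,"offset": [0,0,0.035],"rotation": [0,0,0]}
    - {"gripper": 0,"offset": [0,0,0.03],"rotation": [0,0,0]}
    - {"gripper": 0,"offset": [0,0,0.02],"rotation": [0,0,0]}
    - {"gripper": 0,"offset": [0,0,0],"rotation": [0,0,0]}
    - {"gripper": 0,"offset": [0.006,0,0],"rotation": [0,0,0]}
    - {"gripper": 0,"offset": [0.006,0,0],"rotation": [0,0,0]}
    - {"gripper": 0,"offset": [0.004,0,0],"rotation": [0,0,0]}
    - {"gripper": 0,"offset": [0.003,0,0],"rotation": [0,0,0]}
    - {"gripper": 0,"offset": [0.003,0,0],"rotation": [0,0,0]}
    - {"gripper": 0,"offset": [0.003,0,0],"rotation": [0,0,0]}
    - {"gripper": 0,"offset": [0.003,0,0],"rotation": [0,0,0]}
    - {"gripper": 0,"offset": [0.003,0,0],"rotation": [0,0,0]}
    - {"gripper": 0,"offset": [0.003,0,0],"rotation": [0,0,0]}

```text
clock: 14.45
position: [0.3827, -0.3715, 0.0265]
ee_rot: [0.977, -0.215, -0.003, 0.0]
ft_force: [-13.0, 0.1, 8.1]
grip_width: -0.006
grasp_force: 5.9
```

```bash
python3 -c "
from st import *
sv('w12')
from mod import *
mod('w12')"
```

```text
t 14.45 fix -0.0498 -0.0587 z 0.0265 theta 0.2 Ffix -11.8 -5.4 8.1 [ 0.98  0.39 -0.34  1.9   0.17  0.89 -1.45]
w12 green [array([  5. , -43.5]), array([74.7, 74.6]), np.float64(90.0)] yellow [array([ 44.9, -43.4]), array([29.9,  5.6]), np.float64(89.7)]
```

Request:
jog_arm:
  deltas:
    - {"gripper": 0,"offset": [-0.006,0,0],"rotation": [0,0,0]}
    - {"gripper": 0,"offset": [0,-0.006,0],"rotation": [0,0,0]}
    - {"gripper": 0,"offset": [0,-0.006,0],"rotation": [0,0,0]}
    - {"gripper": 0,"offset": [0.003,0,0],"rotation": [0,0,0]}
    - {"gripper": 0,"offset": [0.003,0,-0.0002],"rotation": [0,0,0]}
    - {"gripper": 0,"offset": [0.003,0,-0.0004],"rotation": [0,0,0]}
    - {"gripper": 0,"offset": [0.003,0,-0.0002],"rotation": [0,0,0]}
    - {"gripper": 0,"offset": [0.003,0,-0.0002],"rotation": [0,0,0]}
    - {"gripper": 0,"offset": [0.003,0,0],"rotation": [0,0,0]}
    - {"gripper": 0,"offset": [0.003,0,0],"rotation": [0,0,0]}

```text
clock: 15.5
position: [0.4045, -0.3662, 0.0274]
ee_rot: [0.977, -0.214, -0.0, -0.0]
ft_force: [-1.2, 1.1, -0.5]
grip_width: 0.006
grasp_force: 0.8
```

```bash
python3 -c "
from st import *
sv('w13')
from mod import *
mod('w13')"
```

```text
t 15.5 fix -0.0323 -0.0447 z 0.0274 theta 0.3 Ffix -1.6 0.5 -0.5 [ 0.95  0.41 -0.35  1.87  0.17  0.89 -1.48]
w13 green [array([ 22.6, -44.6]), array([74.5, 74.8]), np.float64(0.3)] yellow [array([ 62.8, -44.4]), array([ 5.2, 29.8]), np.float64(0.2)]
```

Request:
jog_arm:
  deltas:
    - {"gripper": 0,"offset": [0.002,0.001,0],"rotation": [0,0,0]}
    - {"gripper": 0,"offset": [0.002,0.001,0],"rotation": [0,0,0]}
    - {"gripper": 0,"offset": [0.002,0,0],"rotation": [0,0,0]}
    - {"gripper": 0,"offset": [0.002,0,0],"rotation": [0,0,0]}
    - {"gripper": 0,"offset": [0.002,0,0],"rotation": [0,0,0]}
    - {"gripper": 0,"offset": [0.002,0,0],"rotation": [0,0,0]}
    - {"gripper": 0,"offset": [0.002,0,0],"rotation": [0,0,0]}
    - {"gripper": 0,"offset": [0.002,0,0],"rotation": [0,0,0]}

```text
clock: 16.35
position: [0.4181, -0.3746, 0.0276]
ee_rot: [0.977, -0.214, -0.0, 0.0]
ft_force: [-3.6, 2.1, 2.0]
grip_width: 0.001
grasp_force: 2.0
```

```bash
python3 -c "
from st import *
sv('w14')
from mod import *
mod('w14')"
```

```text
t 16.35 fix -0.0163 -0.0465 z 0.0276 theta 0.3 Ffix -4.2 0.4 2.0 [ 0.94  0.44 -0.34  1.83  0.18  0.91 -1.49]
w14 green [array([ 38.5, -46.1]), array([74.7, 74.8]), np.float64(0.6)] yellow [array([ 78.7, -45.6]), array([ 5.2, 30.1]), np.float64(0.2)]
```

Request:
jog_arm:
  deltas:
    - {"gripper": 0,"offset": [0.001,-0.001,0],"rotation": [0,0,0]}
    - {"gripper": 0,"offset": [0.001,-0.001,0],"rotation": [0,0,0]}
    - {"gripper": 0,"offset": [0.001,-0.001,0],"rotation": [0,0,0]}
    - {"gripper": 0,"offset": [0.001,-0.001,0],"rotation": [0,0,0]}

```text
clock: 16.8
position: [0.4223, -0.373, 0.0275]
ee_rot: [0.977, -0.215, -0.001, 0.0]
ft_force: [-7.9, -0.9, 4.1]
grip_width: -0.003
grasp_force: 3.5
```

```bash
python3 -c "
from st import *
sv('w15')
from mod import *
mod('w15')"
```

```text
t 16.8 fix -0.0132 -0.0432 z 0.0275 theta 0.2 Ffix -6.8 -4.2 4.1 [ 0.93  0.44 -0.34  1.82  0.18  0.91 -1.5 ]
w15 green [array([ 41.5, -44.3]), array([74.8, 74.7]), np.float64(89.2)] yellow [array([ 81.5, -44.9]), array([29.8,  5.7]), np.float64(89.4)]
```

Request:
jog_arm:
  deltas:
    - {"gripper": 0,"offset": [-0.006,0,0],"rotation": [0,0,0]}
    - {"gripper": 0,"offset": [0,0.006,0],"rotation": [0,0,0]}
    - {"gripper": 0,"offset": [0.003,0,0],"rotation": [0,0,0]}
    - {"gripper": 0,"offset": [0.002,0,-0.0002],"rotation": [0,0,0]}
    - {"gripper": 0,"offset": [0.0015,0,-0.0003],"rotation": [0,0,0]}
    - {"gripper": 0,"offset": [0.001,0,-0.0002],"rotation": [0,0,0]}
    - {"gripper": 0,"offset": [0.001,0,-0.0002],"rotation": [0,0,0]}
    - {"gripper": 0,"offset": [0.001,0,-0.0001],"rotation": [0,0,0]}

```text
clock: 17.65
position: [0.4229, -0.3792, 0.028]
ee_rot: [0.977, -0.214, -0.001, -0.0]
ft_force: [-9.2, 2.2, 2.6]
grip_width: 0.001
grasp_force: 4.5
```

```bash
python3 -c "
from st import *
sv('w16')
from mod import *
mod('w16')"
```

```text
t 17.65 fix -0.0101 -0.0487 z 0.028 theta 0.3 Ffix -9.3 -1.9 2.6 [ 0.93  0.45 -0.34  1.81  0.18  0.92 -1.49]
w16 green [array([ 44.8, -43.5]), array([74.9, 74.8]), np.float64(0.1)] yellow [array([ 84.6, -43.5]), array([ 5.3, 30.1]), np.float64(0.1)]
```

Request:
jog_arm:
  deltas:
    - {"gripper": 0,"offset": [0.001,0,-0.0002],"rotation": [0,0,0]}
    - {"gripper": 0,"offset": [0.001,0,-0.0001],"rotation": [0,0,0]}
    - {"gripper": 0,"offset": [0.001,0,-0.0001],"rotation": [0,0,0]}
    - {"gripper": 0,"offset": [0.001,0,-0.0001],"rotation": [0,0,0]}
    - {"gripper": 0,"offset": [0.001,0,-0.0001],"rotation": [0,0,0]}

```text
clock: 18.2
position: [0.4253, -0.3803, 0.028]
ee_rot: [0.977, -0.215, -0.004, -0.001]
ft_force: [-16.6, 8.4, 8.2]
grip_width: 0.002
grasp_force: 9.4
```

```bash
python3 -c "
from st import *
sv('w17')
from mod import *
mod('w17')"
```

```text
t 18.2 fix -0.0074 -0.0486 z 0.028 theta 0.3 Ffix -18.6 0.5 8.2 [ 0.93  0.46 -0.34  1.8   0.19  0.93 -1.49]
w17 green [array([ 47.4, -43.4]), array([74.7, 74.8]), np.float64(0.1)] yellow [array([110.4, -43.6]), array([49.2,  3.2]), np.float64(90.0)]
```

Request:
jog_arm:
  deltas:
    - {"gripper": 0,"offset": [0,0,-0.0005],"rotation": [0,0,0]}
    - {"gripper": 0,"offset": [0,0,-0.0005],"rotation": [0,0,0]}
    - {"gripper": 0,"offset": [0.0003,0,-0.0001],"rotation": [0,0,0]}
    - {"gripper": 0,"offset": [0.0003,0,-0.0001],"rotation": [0,0,0]}

```text
clock: 18.65
position: [0.4266, -0.3809, 0.029]
ee_rot: [0.977, -0.215, -0.003, -0.001]
ft_force: [-8.9, 2.6, -0.7]
grip_width: 0.001
grasp_force: 4.7
```

```bash
python3 -c "
from st import *"
```

```text
t 18.65 fix -0.006 -0.0486 z 0.029 theta 0.3 Ffix -9.2 -1.5 -0.7 [ 0.93  0.46 -0.34  1.79  0.18  0.93 -1.49]
```

Request:
jog_arm:
  deltas:
    - {"gripper": 0,"offset": [0.0007,0,-0.0002],"rotation": [0,0,0]}
    - {"gripper": 0,"offset": [0.0007,0,-0.0002],"rotation": [0,0,0]}
    - {"gripper": 0,"offset": [0.0007,0,-0.0002],"rotation": [0,0,0]}
    - {"gripper": 0,"offset": [0.0007,0,-0.0002],"rotation": [0,0,0]}
    - {"gripper": 0,"offset": [0.0007,0,-0.0002],"rotation": [0,0,0]}

```text
clock: 19.15
position: [0.4298, -0.3824, 0.0299]
ee_rot: [0.977, -0.215, -0.003, -0.001]
ft_force: [-9.4, 2.7, -1.2]
grip_width: 0.001
grasp_force: 4.6
```

```bash
python3 -c "
from st import *
sv('w18')
from mod import *
mod('w18')"
```

```text
t 19.15 fix -0.0025 -0.0486 z 0.0299 theta 0.3 Ffix -9.6 -1.5 -1.2 [ 0.93  0.46 -0.34  1.78  0.19  0.93 -1.49]
w18 green [array([ 52. , -43.4]), array([75.6, 75.8]), np.float64(0.0)] yellow [array([113.3, -43.6]), array([49.2,  8.6]), np.float64(90.0)]
```

The module's rear may have lifted slightly with the finger, because the board looks about 1% larger. I'll release it so it lies flat, then look again.

Request:
jog_arm:
  deltas:
    - {"gripper": 0,"offset": [0,0,0.0008],"rotation": [0,0,0]}
    - {"gripper": 0,"offset": [-0.003,0,0.0006],"rotation": [0,0,0]}
    - {"gripper": 0,"offset": [-0.003,0,0],"rotation": [0,0,0]}
    - {"gripper": 0,"offset": [0,0,0],"rotation": [0,0,0]}

```text
clock: 19.6
position: [0.4272, -0.3807, 0.0303]
ee_rot: [0.977, -0.214, 0.001, 0.0]
ft_force: [0.8, -0.3, 0.3]
grip_width: 0.001
grasp_force: 0.0
```

```bash
python3 -c "
from st import *
sv('w19')
from mod import *
mod('w19')"
```

```text
t 19.6 fix -0.0055 -0.0482 z 0.0303 theta 0.3 Ffix 0.8 0.1 0.3 [ 0.93  0.45 -0.34  1.8   0.18  0.92 -1.49]
w19 green [array([ 52.6, -43.5]), array([74.7, 74.8]), np.float64(0.1)] yellow [array([111.9, -43.7]), array([ 6. , 49.1]), np.float64(0.1)]
```

Request:
jog_arm:
  deltas:
    - {"gripper": 0,"offset": [0,0,0.003],"rotation": [0,0,0]}
    - {"gripper": 0,"offset": [0.002,0.002,0],"rotation": [0,0,0]}
    - {"gripper": 0,"offset": [0.0013,0,0],"rotation": [0,0,0]}
    - {"gripper": 0,"offset": [0.0006,0,-0.0003],"rotation": [0,0,0]}
    - {"gripper": 0,"offset": [0.0006,0,-0.0004],"rotation": [0,0,0]}
    - {"gripper": 0,"offset": [0.0006,0,-0.0003],"rotation": [0,0,0]}
    - {"gripper": 0,"offset": [0.0006,0,-0.0001],"rotation": [0,0,0]}

```text
clock: 20.35
position: [0.4293, -0.3845, 0.0272]
ee_rot: [0.977, -0.215, -0.002, -0.0]
ft_force: [-7.1, 2.0, -1.7]
grip_width: 0.004
grasp_force: 4.0
```

```bash
python3 -c "
from st import *
sv('w20')
from mod import *
mod('w20')"
```

```text
t 20.35 fix -0.0021 -0.0507 z 0.0272 theta 0.3 Ffix -7.3 -1.2 -1.7 [ 0.93  0.47 -0.34  1.78  0.19  0.93 -1.49]
w20 green [array([ 52.7, -43.5]), array([74.8, 74.9]), np.float64(90.0)] yellow [array([113.1, -43.7]), array([49.1,  8.1]), np.float64(89.9)]
```

Request:
jog_arm:
  deltas:
    - {"gripper": 0,"offset": [0.0006,0,0],"rotation": [0,0,0]}
    - {"gripper": 0,"offset": [0.0006,0,0],"rotation": [0,0,0]}
    - {"gripper": 0,"offset": [0.0006,0,0],"rotation": [0,0,0]}
    - {"gripper": 0,"offset": [0.0006,0,0],"rotation": [0,0,0]}

```text
clock: 20.8
position: [0.4305, -0.3851, 0.027]
ee_rot: [0.977, -0.215, -0.003, -0.001]
ft_force: [-10.8, 3.7, 2.5]
grip_width: -0.005
grasp_force: 5.8
```

```bash
python3 -c "
from st import *
sv('w21')
from mod import *
mod('w21')"
```

```text
t 20.8 fix -0.0007 -0.0507 z 0.027 theta 0.3 Ffix -11.4 -1.2 2.5 [ 0.93  0.47 -0.33  1.78  0.19  0.93 -1.49]
w21 green [array([ 54.1, -43.5]), array([74.7, 74.8]), np.float64(0.1)] yellow [array([113.7, -43.7]), array([49.1,  9.5]), np.float64(89.9)]
```

Request:
jog_arm:
  deltas:
    - {"gripper": 0,"offset": [0.0005,0,-0.0001],"rotation": [0,0,0]}
    - {"gripper": 0,"offset": [0.0005,0,-0.0001],"rotation": [0,0,0]}
    - {"gripper": 0,"offset": [0.0005,0,-0.0001],"rotation": [0,0,0]}
    - {"gripper": 0,"offset": [0.0005,0,-0.0001],"rotation": [0,0,0]}

```text
clock: 21.25
position: [0.431, -0.3853, 0.027]
ee_rot: [0.977, -0.215, -0.005, -0.001]
ft_force: [-17.8, 7.3, 6.9]
grip_width: -0.001
grasp_force: 9.8
```

```bash
python3 -c "
from st import *
sv('w22')
from mod import *
mod('w22')"
```

```text
t 21.25 fix -0.0002 -0.0508 z 0.027 theta 0.2 Ffix -19.2 -1.0 6.9 [ 0.92  0.47 -0.33  1.77  0.19  0.93 -1.49]
w22 green [array([ 54.5, -43.5]), array([74.6, 74.8]), np.float64(0.1)] yellow [array([113.9, -43.6]), array([49.2,  9.8]), np.float64(89.8)]
```

Request:
jog_arm:
  deltas:
    - {"gripper": 0,"offset": [0,0,-0.0004],"rotation": [0,0,0]}
    - {"gripper": 0,"offset": [0,0,-0.0004],"rotation": [0,0,0]}
    - {"gripper": 0,"offset": [0,0,-0.0002],"rotation": [0,0,0]}

```text
clock: 21.6
position: [0.4311, -0.3853, 0.0275]
ee_rot: [0.977, -0.215, -0.004, -0.001]
ft_force: [-13.6, 5.6, -0.6]
grip_width: -0.006
grasp_force: 7.3
```

```bash
python3 -c "
from st import *
sv('w23')
from mod import *
mod('w23')"
```

```text
t 21.6 fix -0.0001 -0.0507 z 0.0275 theta 0.2 Ffix -14.7 -0.7 -0.6 [ 0.92  0.47 -0.33  1.77  0.19  0.94 -1.49]
w23 green [array([ 54.6, -43.5]), array([75. , 75.1]), np.float64(0.2)] yellow [array([114.2, -43.7]), array([49.2,  9.8]), np.float64(89.8)]
```

Request:
jog_arm:
  deltas:
    - {"gripper": 0,"offset": [0.0005,0,-0.0001],"rotation": [0,0,0]}
    - {"gripper": 0,"offset": [0.0005,0,-0.0001],"rotation": [0,0,0]}
    - {"gripper": 0,"offset": [0.0004,0,-0.0001],"rotation": [0,0,0]}
    - {"gripper": 0,"offset": [0,0,0],"rotation": [0,0,0]}

```text
clock: 22.05
position: [0.4311, -0.3854, 0.0273]
ee_rot: [0.977, -0.215, -0.006, -0.002]
ft_force: [-18.5, 7.8, 1.1]
grip_width: -0.002
grasp_force: 9.8
```

```bash
python3 -c "
from st import *
sv('w24')
from mod import *
mod('w24')"
```

```text
t 22.05 fix -0.0 -0.0508 z 0.0273 theta 0.2 Ffix -20.1 -0.7 1.1 [ 0.92  0.48 -0.33  1.77  0.19  0.94 -1.49]
w24 green [array([ 54.6, -43.5]), array([74.7, 74.9]), np.float64(0.1)] yellow [array([114. , -43.6]), array([49.1, 10. ]), np.float64(89.8)]
```

It holds at 20 N with no downward load and doesn't move, which is more than the socket needs, so it is against a hard stop. I'll retreat and check from above.

Request:
jog_arm:
  deltas:
    - {"gripper": 0,"offset": [-0.004,0,0],"rotation": [0,0,0]}
    - {"gripper": 0,"offset": [-0.008,0,0],"rotation": [0,0,0]}
    - {"gripper": 0,"offset": [-0.015,0,0],"rotation": [0,0,0]}
    - {"gripper": 0,"offset": [-0.01,0,-0.03],"rotation": [0,0,0]}
    - {"gripper": 0,"offset": [0,0,-0.045],"rotation": [0,0,0]}
    - {"gripper": 0,"offset": [0,0,-0.045],"rotation": [0,0,0]}
    - {"gripper": 0,"offset": [0.02,0,-0.045],"rotation": [0,0,0]}
    - {"gripper": 0,"offset": [0.03,0,-0.03],"rotation": [0,0,0]}
    - {"gripper": 0,"offset": [0,0,0],"rotation": [0,0,0]}
    - {"gripper": 0,"offset": [0,0,0],"rotation": [0,0,0]}

```text
clock: 23.1
position: [0.449, -0.3928, 0.2254]
ee_rot: [0.977, -0.214, 0.001, 0.0]
ft_force: [-0.5, -0.4, -1.0]
grip_width: -0.003
grasp_force: 0.0
```

```bash
python3 - <<'E'
from st import *
sv('w25')
from mod import *
mod('w25')
im=cv2.imread("pics/w25_raw.png");c=cam("wrist",o);ca,sa=np.cos(F[2]),np.sin(F[2])
def P(x,y,z): return pix(c,[F[0]+ca*x-sa*y,F[1]+sa*x+ca*y,z])[0]
for y in(-.07,-.044,-.02):
  print(y,[(x,im[tuple(int(round(t)) for t in P(x/1000,y,.034)[::-1])].tolist()) for x in range(86,146,2)])
E
```

```text
t 23.1 fix 0.0193 -0.0499 z 0.2254 theta 0.3 Ffix -0.3 -0.5 -1.0 [ 0.94  0.3  -0.37  1.55  0.11  1.31 -1.44]
w25 green [array([ 54.8, -43.6]), array([73. , 73.6]), np.float64(0.3)] yellow [array([119.9, -43.6]), array([19.5, 49.2]), np.float64(0.2)]
-0.07 [(86, [134, 216, 93]), (88, [133, 216, 93]), (90, [128, 217, 85]), (92, [200, 208, 194]), (94, [208, 210, 204]), (96, [208, 215, 204]), (98, [166, 170, 160]), (100, [69, 62, 67]), (102, [85, 80, 82]), (104, [68, 65, 66]), (106, [71, 69, 69]), (108, [71, 67, 68]), (110, [72, 81, 82]), (112, [73, 73, 75]), (114, [71, 99, 102]), (116, [72, 61, 59]), (118, [71, 60, 59]), (120, [72, 60, 62]), (122, [73, 61, 61]), (124, [73, 59, 60]), (126, [73, 57, 58]), (128, [72, 56, 57]), (130, [73, 62, 63]), (132, [71, 69, 69]), (134, [70, 65, 69]), (136, [82, 82, 82]), (138, [120, 122, 119]), (140, [94, 91, 93]), (142, [102, 99, 101]), (144, [100, 98, 100])]
-0.044 [(86, [136, 217, 97]), (88, [136, 217, 96]), (90, [141, 215, 79]), (92, [86, 237, 240]), (94, [71, 239, 248]), (96, [67, 243, 249]), (98, [168, 177, 165]), (100, [133, 215, 247]), (102, [
[... 474 characters left out ...]
102, 102, 101])]
-0.02 [(86, [139, 219, 100]), (88, [139, 219, 100]), (90, [137, 220, 96]), (92, [200, 210, 195]), (94, [211, 216, 206]), (96, [212, 218, 208]), (98, [191, 197, 186]), (100, [29, 26, 28]), (102, [48, 45, 46]), (104, [62, 59, 59]), (106, [78, 76, 76]), (108, [78, 71, 73]), (110, [73, 235, 240]), (112, [77, 248, 253]), (114, [78, 247, 252]), (116, [78, 247, 252]), (118, [77, 247, 252]), (120, [78, 248, 253]), (122, [77, 246, 251]), (124, [77, 244, 249]), (126, [77, 245, 250]), (128, [78, 246, 251]), (130, [74, 212, 217]), (132, [76, 64, 66]), (134, [74, 72, 74]), (136, [35, 31, 33]), (138, [109, 111, 108]), (140, [101, 101, 100]), (142, [103, 103, 101]), (144, [102, 102, 102])]
```

```bash
python3 -c "
from workcell import workorder
print(workorder.hand_in())"
```

```text
the job is handed in; nothing more can be done
None
```

The module is turned a quarter turn, lies along the blue rail, and its tongue is home in the socket as far as I can measure: the front face stopped hard at 20 N. The strongest push was about 25 N counting the downward part (I read 24.6 N once, against the post), and the module's rear lifted about 1 mm for a moment before I set it flat again. Handed in at about 23 s with the gripper clear; no verdict came back.

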